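# Snap the lid onto the box of screws

## Robot

A 6-joint arm with a two-finger parallel gripper is mounted at the origin on the work surface. World frame = base frame: x ahead of the robot, y to its left, z up, the work surface at z = 0. Lengths are in mm, angles in rad, forces in N, time in s.
With the tool pointing down it reaches from about 250 to 850 mm from the base axis. Payload 12.5 kg.
Tool frame: the origin (TCP) lies midway between the tips of the shut fingers; the grasp point (between the pads) lies behind it (bot.grip_depth is the z of the grasp point in the tool frame, in mm); z points along the fingers, y is the line along which they close (so a half turn about z gives the same grasp; the last joint's range is limited). The gripper opens to 93 mm and grips with 3 to 60 N. Pads are 15 mm wide; open, the fingers measure 128 mm over their backs; the gripper's body (75 mm by 188 mm) begins 65 mm behind the grasp point.
Start: joints at [-1.186, 0.351, 1.652, -0, 1.139, -0.085], TCP at [249.005, -490.388, 218.633] pointing down, gripper open.
Joint ranges: [-2.75, 2.75], [-0.79, 2.1], [0.01, 2.65], [-1.57, 4.71], [0.07, 3.14], [-2.87, 2.87]. Speed limits (rad/s): [2.22, 2.22, 2.79, 3.14, 3.14, 3.14].

## Interface

Orientations are given as [roll, pitch, yaw] about the fixed x, y, z axes, in that order (R = Rz(yaw) Ry(pitch) Rx(roll)).
In Python, from rig import bot gives the robot as it stands. Calls block until the motion is done:
- bot.goto(position, orientation): joint-space move of the TCP to a pose.
- bot.move_l(position, max_speed=150, rot=None, until_force=None): straight line of the TCP; rot=None keeps the orientation; max_speed is the mean speed in mm/s. With until_force (N) it stops when the force on the tool has changed by that much, and returns True; else False.
- bot.set_joints(angles): joint-space move.
- bot.gripper_to(opening): finger opening in mm; the grip force is fixed at half the most; returns when the fingers have stopped.
- bot.sleep(seconds).
- bot.ik(position, orientation): joint angles nearest the present ones, or None.
- bot.read_state(): the state.
- bot.capture(name): name is "scene" or "side" or "wrist"; returns a dict with "image" (400x640x3 uint8, red, green, blue), "fx", "fy", "cx", "cy" (pixels), "position" and "orientation" of the camera in the world. Camera axes: x right, y down, z forward; pixel columns grow to the right and rows downward; lengths in mm; the calibration is good to about 2 mm. A picture is of the moment at which its call begins. There is no depth.
A pose or a line that the arm cannot do raises bot.PlanningError and nothing moves.
- bot.job_done(): hands the job in; it is judged then, once.
Trained networks look in a picture, given as the dict that the camera call returned (one of the last four; its "shot" number tells which), for a name from the list of things; names that differ only in an ending like _2 or _b are one class to them, and where a whole thing is asked for, a point or a joint stands for the part that bears it (a point fixed in the world has none). Each returns a list of dicts, best first, with "p" (0 to 1); they miss things now and then, are a little off and sometimes report something else, mostly with a low value. They report only what shows in the picture. A call takes as long as a camera call. They do not tell look-alikes from the thing itself.
- bot.silhouettes(picture, thing): "region" (400x640 bool, what is visible of it) and "box" ([left, top, right, bottom] in pixels, round what is visible of it).
The state is a dict: "t": time; "joint_positions": joint angles; "dq": joint speeds; "tau": joint torques, N m; "tcp_pos": TCP position; "orientation": TCP orientation; "contact_force": force on the tool from outside, world axes, zero at the start; "ft_torque": the same for the moment, N m; "grip_width": finger opening in mm; "finger_force": force on a finger pad.
Only numpy, scipy, OpenCV 4.12 (cv2) and the standard library are available. Lean on these libraries where they do the work, as an engineer would, in place of code of your own. Each camera call takes 0.05 s, during which the arm holds its last target. There are 200 camera calls.

## Task

Put the lid that fits on the open box of screws and press it down at each end until all four catches have snapped and the lid sits fully home, then let go. The box stands on a springy folded carton, so go by feel for the snap; the plastic cracks if the lid is pushed harder than about 28 N. Leave the box standing on the carton and the other things on the bench where they are.

Things in the scene. Friction and masses are not known exactly. Their poses are not given: they have to be found in the camera images.
- box: Open grey plastic box half full of screws, 0.65 to 0.95 kg, loose on the carton. Outside 64 mm (its x) by 150 mm (its y), rim 62 mm above its underside, walls 4 mm. Origin: centre of the underside, z up. Two black sprung catches stand outside each long side (see box_catch); between them (y within +-38 mm) and at the ends the sides are clear. A half turn makes no difference.
- box_catch (a point): Nose of one catch, at x 31, y 50, z 67.5 mm in the box's frame; the others at x +-31, y +-50. Each catch is 24 mm wide along y. The nose's tip is 29 mm from the box's middle line, so it overlaps the lid's edge by 3 mm; above it the catch flares outward to 78 mm up, 39 mm from the middle. The lid pushes the noses outward, passes them and is held under them.
- box_mouth (a point): Centre of the box's mouth, level with the rim, 62 mm above the box's origin; axes as the box. Laid on the box, the lid rests on the flares with its plate about 9 mm above its home height. Fully home, the lid's origin is 48.3 mm above the box's origin.
- lid: The lid that fits: grey plastic, 64 mm (its x) by 150 mm (its y), 60 g. Origin: centre of its underside, z up. A plate 14 to 19 mm above the origin with rounded long edges (13.5 to 19.5 mm up); below it two rails, with rounded feet, 135 mm long, outer faces 54 mm apart, which drop inside the box walls. Starts on the bench, standing on its rails. A half turn makes no difference.
- lid_end_a (a point): Top of the lid plate on its middle line, 50 mm from the centre towards +y, 19 mm above the lid's origin: between that end's two catches when the lid is on. Home: 67.3 mm above the box's origin. The first end goes home with about 13 to 22 N pressed here, the second with less; the force rises to a peak and falls by 2 N or more at the snap, then rises again.
- lid_end_b (a point): The same at the other end, 50 mm towards -y.
- carton: Folded-flat cardboard carton under the box, 200 mm by 220 mm, fixed to the bench. Origin: centre of its underside; its top is 26 mm up, sinks several millimetres when the box is pressed (up to 15 mm) and springs back.
- big_lid: Similar lid of a larger box, 92 mm by 190 mm, does not fit. Lies on the bench; leave it. Origin: centre of its underside.
- paint_tin: Closed paint tin with paper label, 100 mm across, 125 mm tall; leave it. Origin: centre of its underside.
- paint_brush: Flat paint brush, 220 mm long, lying on the bench; leave it. Origin: its middle, on the bench, its x along the bristles.
Mind the look-alikes: they are no part of the job. What is shaped like the lid but blue or yellow is not meant.

How it is judged (in metres and radians):
On the way, in this order (a step that is already met when the one before it is completed fails the run):
1. the lid is laid on the mouth of the box (horizontal distance between lid and box_mouth below 0.012 m and z of lid in the frame of box between 0.049 and 0.068 m and angle between the y axis of lid and the y axis of box, either way round below 0.15 rad), for 0.1 s.
2. an end of the lid has snapped home ((z of lid_end_a in the frame of box between 0.0655 and 0.0688 m or z of lid_end_b in the frame of box between 0.0655 and 0.0688 m)), for 0.1 s.
At the end, for the whole second after the job is handed in: Both ends of the lid are home (tops 65.5 to 68.8 mm above the box's underside), the lid centred on the mouth within 6 mm; the box stands upright (within 0.05 rad) on the carton, within 60 mm of its centre; box and lid are at rest (z of lid_end_a in the frame of box between 0.0655 and 0.0688 m and z of lid_end_b in the frame of box between 0.0655 and 0.0688 m and horizontal distance between lid and box_mouth below 0.006 m and angle between box's own z axis and vertical below 0.05 rad and horizontal distance between box and carton below 0.06 m and height (world z) of box above 0.02 m and linear speed of each of box, lid below 0.02 m/s); the robot touches nothing.
It fails at once if the box is pressed onto the carton with more than 38 N, its own weight of 7 to 10 N included (contact force between box and carton above 38 N).
It fails at once if the box is tipped (angle between box's own z axis and vertical above 0.25 rad).
It fails at once if another thing on the bench is moved by more than 30 mm (distance of any of big_lid, paint_tin, paint_brush from where it was at the start of the episode above 0.03 m).
It also fails if it takes over 61 s, if anything falls off the work surface, if the arm or the gripper's body presses on something with over 40 N, if the wrist force passes 120 N, or if a joint passes its speed limit or range.

## Working session

There is one attempt and no reset: what is moved stays moved. The work goes in short steps, each a Python script; the robot and the scene stay as the last script left them, time stands still between calls to the robot, and variables do not carry over. Pictures are saved under pics/ and viewed, at most 10 in all, crops included, and the job is handed in when it is done.

```bash
ls; mkdir -p pics; python3 - <<'E'
from rig import bot
import cv2,numpy as np
for n in ("scene","side"):
    c=bot.capture(n); cv2.imwrite(f"pics/{n}0.png",c["image"][:,:,::-1])
    print(n,c["fx"],c["fy"],c["cx"],c["cy"],c["position"],c["orientation"])
    for t in ("box","lid","big_lid","carton","paint_tin","paint_brush"):
        print(t,[(round(d["p"],2),d["box"]) for d in bot.silhouettes(c,t)])
print(bot.grip_depth,bot.read_state())
E
```

```text
pics
scene 506.09686716684473 506.09686716684473 330.0251315764346 193.24322436681396 [1377.11908296 -360.52282611 1356.09582464] [-2.47605602  0.00709724  1.11336418]
box [(0.76, [310.8, 204.6, 363.4, 256.2])]
lid [(0.97, [376.6, 154.4, 419.1, 189.0]), (0.78, [414.8, 141.7, 456.1, 165.6]), (0.71, [380.7, 115.9, 398.8, 142.6])]
big_lid [(0.68, [187.3, 214.8, 226.7, 273.2])]
carton [(0.83, [290.6, 202.5, 380.8, 278.5])]
paint_tin [(0.86, [404.1, 195.8, 448.6, 246.1])]
paint_brush [(0.56, [240.6, 274.2, 281.7, 342.0])]
side 469.6461979368744 469.6461979368744 313.6416489181919 198.8136793834819 [-42.63443874 854.99667786 752.60013066] [-2.17339086 -0.01031448 -2.55167288]
box [(0.7, [256.1, 163.8, 310.3, 222.2]), (0.56, [229.5, 184.0, 337.7, 246.1])]
lid [(0.91, [158.5, 346.8, 241.7, 381.0]), (0.85, [275.3, 339.7, 338.1, 400.0]), (0.58, [214.8, 280.0, 292.8, 317.0])]
big_lid [(0.95, [369.8, 149.2, 418.5, 185.4])]
carton [(0.87, [229.7, 183.3, 335.2, 244.7])]
paint_tin [(0.87, [157.3, 196.8, 209.0, 262.2])]
paint_brush [(0.74, [285.3, 137.8, 342.1, 161.6])]
-18.8 {'t': 0.7, 'joint_positions': array([-1.18559393e+00,  3.50685672e-01,  1.65181015e+00,  8.91195419e-07,
        1.13910627e+00, -8.46222885e-02]), 'dq': array([ 0.0003147 , -0.00129581, -0.00093478,  0.00105321, -0.00107671,
       -0.0015844 ]), 'tau': array([-6.59895122e-04, -4.97168398e+01, -2.85453165e+01,  6.99320203e-02,
        2.21545191e-02,  1.93445840e-05]), 'tcp_pos': array([ 249.00586024, -490.38110262,  218.63654579]), 'orientation': array([-3.14158332e+00, -1.60422114e-06,  4.69824309e-01]), 'contact_force': array([-0.03812012, -0.2267818 ,  0.22931491]), 'ft_torque': array([-0.02656321,  0.01661235, -0.05355026]), 'finger_force': 0.0, 'grip_width': 93.39578427031896}
```

View pics/scene0.png

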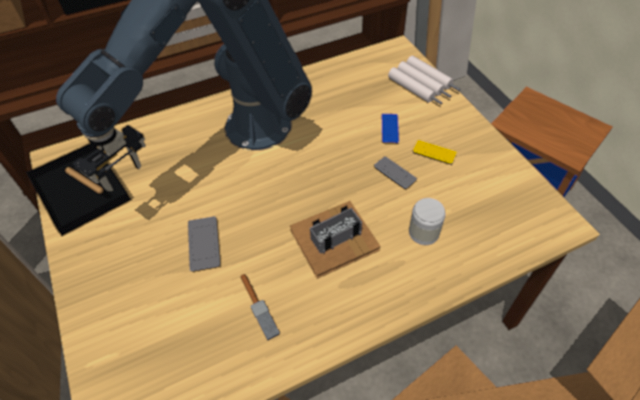

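View pics/side0.png

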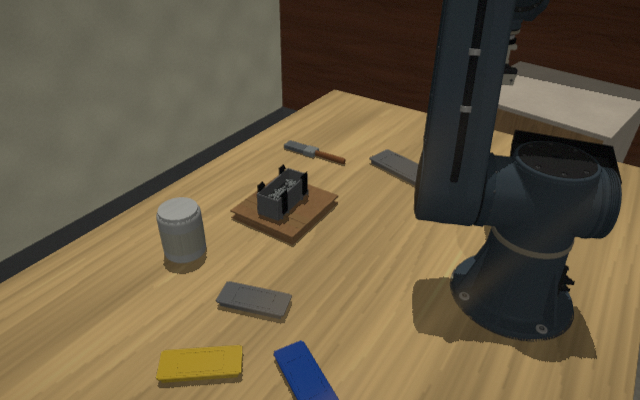

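Scene: the grey lid is at (395,172), the box on the carton at (337,230), the big lid at (204,243), and the blue and yellow look-alikes at (390,128) and (435,152). Side: the lid is at (255,300), the box at (283,195). Next I'll get coarse positions, then look with the wrist camera.

```bash
cat > h.py <<'E'
from rig import bot
import cv2,numpy as np
from scipy.spatial.transform import Rotation as R
def rays(c,px):
    px=np.atleast_2d(px).astype(float)
    d=np.c_[(px[:,0]-c["cx"])/c["fx"],(px[:,1]-c["cy"])/c["fy"],np.ones(len(px))]
    return R.from_euler("xyz",c["orientation"]).apply(d)
def plane(c,px,z):
    d=rays(c,px); p=np.array(c["position"])
    return (p+d*((z-p[2])/d[:,2])[:,None])[:,:2]
def proj(c,P):
    q=R.from_euler("xyz",c["orientation"]).inv().apply(np.atleast_2d(P)-np.array(c["position"]))
    return np.c_[c["cx"]+c["fx"]*q[:,0]/q[:,2],c["cy"]+c["fy"]*q[:,1]/q[:,2]]
def rect(c,mask,z):
    """min-area rectangle of the mask mapped on plane z: centre, (short,long), direction of long side"""
    k,_=cv2.findContours(mask.astype(np.uint8),cv2.RETR_EXTERNAL,cv2.CHAIN_APPROX_NONE)
    k=max(k,key=cv2.contourArea)[:,0]
    b=cv2.boxPoints(cv2.minAreaRect(plane(c,k,z).astype(np.float32)))
    e=[b[1]-b[0],b[2]-b[1]]; e.sort(key=np.linalg.norm)
    return b.mean(0),[np.linalg.norm(x) for x in e],np.arctan(e[1][1]/e[1][0])
E
python3 - <<'E'
from h import *
np.set_printoptions(precision=2,suppress=True)
for n in ("scene","side"):
    c=bot.capture(n)
    for t,z in (("lid",15),("box",80),("carton",26),("paint_tin",60),("big_lid",15),("paint_brush",5)):
        for d in bot.silhouettes(c,t): print(n,t,round(d["p"],2),*rect(c,d["region"],z))
E
```

```text
scene lid 0.72 [426.91 514.9 ] [np.float32(78.601494), np.float32(152.72955)] 0.69573855
scene lid 0.61 [249.26 436.04] [np.float32(62.60774), np.float32(150.97205)] -0.520725
scene lid 0.55 [447.25 340.29] [np.float32(70.199486), np.float32(157.85204)] 0.36271843
scene box 0.88 [602.25  28.28] [np.float32(119.780624), np.float32(166.70483)] -1.4786502
scene box 0.7 [630.59  10.99] [np.float32(208.09193), np.float32(220.69312)] -1.5635991
scene carton 0.91 [598.01  26.91] [np.float32(215.19876), np.float32(224.7888)] -1.5563873
scene carton 0.7 [675.04 321.46] [np.float32(109.04307), np.float32(188.14153)] -0.712895
scene paint_tin 0.94 [692.01 301.95] [np.float32(102.75931), np.float32(181.4712)] -0.8252125
scene big_lid 0.7 [ 426.92 -346.21] [np.float32(91.73749), np.float32(191.77324)] -0.25324264
scene paint_brush 0.91 [ 695.45 -270.85] [np.float32(44.280613), np.float32(223.83421)] 0.037028614
scene paint_brush 0.55 [557.67  51.76] [np.float32(123.20303), np.float32(178.88986)] -1.5119791
side lid 0.71 [446.1  342.87] [np.float32(73.126755), np.float32(152.44435)] 0.32236734
side lid 0.6 [424.67 518.43] [np.float32(74.44672), np.float32(151.50287)] 0.6790043
side lid 0.6 [254.65 430.37] [np.float32(67.61595), np.float32(143.92432)] -0.50785005
side box 0.89 [587.71  54.95] [np.float32(131.97287), np.float32(221.9546)] -1.4901845
side carton 0.67 [585.26  40.3 ] [np.float32(222.65343), np.float32(248.06688)] -1.5493885
side paint_tin 0.95 [709.94 291.56] [np.float32(106.20771), np.float32(265.55478)] -0.66968316
side big_lid 0.86 [ 431.92 -344.29] [np.float32(113.249626), np.float32(205.19693)] -0.29491863
side paint_brush 0.79 [ 708.79 -280.63] [np.float32(67.54203), np.float32(230.01839)] 0.039241794
side paint_brush 0.4 [659.51 -32.65] [np.float32(155.12587), np.float32(248.1625)] -1.522822
```

```bash
python3 - <<'E'
from h import *
np.set_printoptions(precision=2,suppress=True)
for nm,p,yaw in (("lid",[447,341,260],0.34),("box",[595,35,300],1.6)):
    for y in (yaw,yaw-np.pi):
        q=bot.ik(p,[np.pi,0,y]); print(nm,y,q)
bot.goto([595,35,300],[np.pi,0,1.6 if bot.ik([595,35,300],[np.pi,0,1.6]) is not None else 1.6-np.pi])
bot.sleep(.2)
c=bot.capture("wrist"); cv2.imwrite("pics/wbox.png",c["image"][:,:,::-1])
print(c["position"],c["orientation"],c["fx"])
for d in bot.silhouettes(c,"box"): print(d["p"],d["box"],*rect(c,d["region"],88))
for d in bot.silhouettes(c,"box_catch"): print(d["p"],d["box"])
for d in bot.silhouettes(c,"carton"): print(d["p"],d["box"],*rect(c,d["region"],26))
print(bot.read_state()["t"])
E
```

```text
lid 0.34 [ 0.57  0.33  1.57 -0.    1.24  1.8 ]
lid -2.8015926535897933 [ 0.57  0.33  1.57  0.    1.24 -1.34]
box 1.6 [-0.02  0.37  1.42  0.    1.35 -0.05]
box -1.541592653589793 None
[592.15 115.62 466.46] [ 2.85 -0.    0.03] 300.141995169173
0.98 [288.1, 111.8, 352.6, 231.5] [594.48  33.9 ] [np.float32(80.007095), np.float32(150.72173)] -1.4949546
0.81 [291.0, 113.5, 354.6, 232.9]
0.79 [249.4, 89.4, 395.0, 241.3] [591.37  28.3 ] [np.float32(202.57683), np.float32(222.05281)] -1.5676266
0.61 [290.5, 117.5, 354.2, 228.1] [594.59  20.67] [np.float32(92.86477), np.float32(175.46675)] -1.5009634
4.0667
```

View pics/wbox.png

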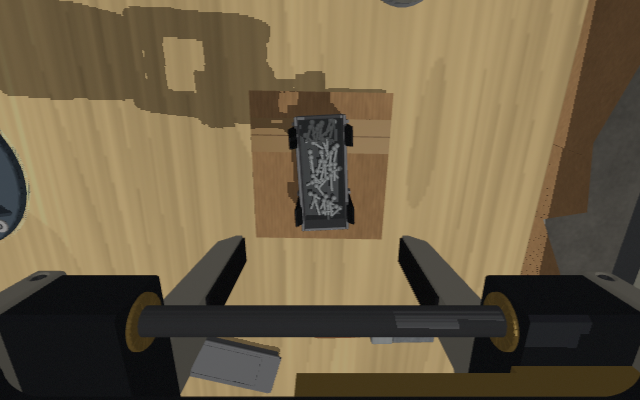

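The wrist view shows the box at rim corners (296,117), (345,115), (347,227) and (303,229), with open catches outside the long sides. It agrees with the estimate of centre (594,34) and the 80x151 size. I'll close the gripper gently on the clear sides to centre the box in the gripper.

```bash
python3 - <<'E'
from h import *
np.set_printoptions(precision=3,suppress=True)
Y=np.pi-1.495; xy=[594.4,33.5]
bot.goto([*xy,180],[np.pi,0,Y])
print("hit",bot.move_l([*xy,64],max_speed=100,until_force=6))
bot.gripper_to(62); s=bot.read_state(); print(s["grip_width"],s["finger_force"],s["contact_force"],s["tcp_pos"],s["orientation"])
bot.gripper_to(93); bot.move_l([*xy,300],max_speed=200); bot.sleep(.2)
c=bot.capture("wrist"); cv2.imwrite("pics/wbox2.png",c["image"][:,:,::-1])
for d in bot.silhouettes(c,"box")[:1]:
    print(d["p"],*rect(c,d["region"],88))
print("tcp",bot.read_state()["tcp_pos"])
p=[447,341]
bot.goto([*p,260],[np.pi,0,.34]); bot.sleep(.2)
c=bot.capture("wrist"); cv2.imwrite("pics/wlid.png",c["image"][:,:,::-1])
for d in bot.silhouettes(c,"lid"): print(d["p"],d["box"],*rect(c,d["region"],18))
print("tcp",bot.read_state()["tcp_pos"],bot.read_state()["t"])
E
```

```text
hit False
63.501206429996806 29.999438524246216 [3.499 0.743 0.135] [594.868  33.505  64.199] [3.141 0.    1.647]
0.75 [594.073  33.239] [np.float32(79.59187), np.float32(151.49474)] -1.4905035
tcp [594.312  33.475 299.613]
0.86 [231.0, 227.7, 267.2, 282.9] [280.118 416.563] [np.float32(63.520603), np.float32(76.03699)] -0.5023783
0.61 [146.0, 83.2, 235.5, 198.7] [423.303 516.002] [np.float32(65.65002), np.float32(151.81728)] 0.68832743
tcp [447.183 340.781 260.008] 10.8
```

View pics/wlid.png

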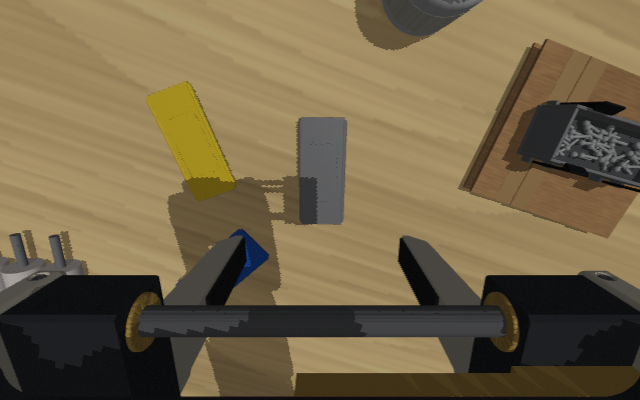

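View pics/wbox2.png

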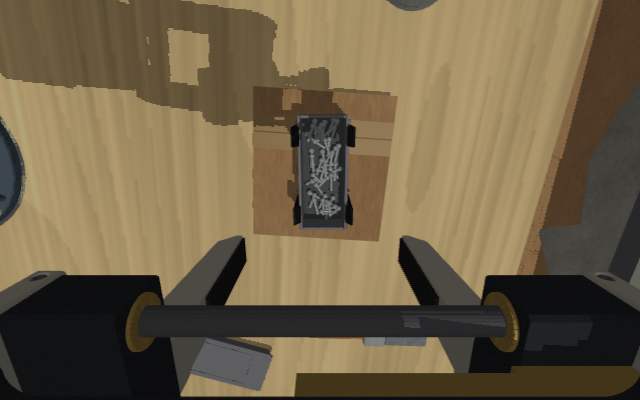

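The wrist view shows the grey lid at corners (299,117), (347,117), (344,224) and (300,224). The network missed it here, so I'll segment it by colour and check the size. The box (297-349, 115-228) is now square to the tool.

```bash
python3 - <<'E'
from h import *
np.set_printoptions(precision=3,suppress=True)
c=bot.capture("wrist")
d=[x for x in bot.silhouettes(c,"lid") if x["region"][170,320]]
print([rect(c,x["region"],19) for x in d])
im=c["image"].astype(int); m=((im.max(2)-im.min(2))<28)
m[:, :270]=0; m[:,380:]=0; m[:100]=0; m[235:]=0
n,l,st,_=cv2.connectedComponentsWithStats(cv2.morphologyEx(m.astype(np.uint8),cv2.MORPH_OPEN,np.ones((5,5))))
k=1+st[1:,4].argmax(); print(st[k],*rect(c,l==k,19))
E
```

```text
[(array([444.243, 339.866], dtype=float32), [np.float32(63.107857), np.float32(149.17142)], np.float32(0.32282495))]
[ 299  117   48  107 4912] [444.197 339.714] [np.float32(63.28479), np.float32(149.1279)] 0.32195723
```

```bash
python3 - <<'E'
from h import *
np.set_printoptions(precision=3,suppress=True)
L=[444.2,339.8]; Y=np.pi-1.495
bot.goto([*L,60],[np.pi,0,.322])
print("hit",bot.move_l([*L,5],max_speed=50,until_force=5))
bot.gripper_to(60); s=bot.read_state(); zg=s["tcp_pos"][2]; print(s["grip_width"],s["finger_force"],s["tcp_pos"])
bot.move_l([*L,200],max_speed=150); print(bot.read_state()["grip_width"])
B=[594.85,33.4]
bot.goto([*B,zg+130],[np.pi,0,Y]); bot.move_l([*B,zg+95],max_speed=60); bot.sleep(.3)
s=bot.read_state(); print(s["tcp_pos"],s["orientation"],s["contact_force"])
print("touch",bot.move_l([*B,zg+79],max_speed=15,until_force=4))
s=bot.read_state(); print(zg,s["tcp_pos"],s["contact_force"],s["grip_width"],s["t"])
c=bot.capture("side"); cv2.imwrite("pics/side1.png",cv2.resize(c["image"][120:280,180:400,::-1],None,fx=3,fy=3,interpolation=2))
E
```

```text
hit False
62.857349681452135 30.000222623348236 [444.224 339.793   5.043]
62.69660073354229
[594.963  33.4   100.322] [3.141 0.    1.647] [ 0.163 -0.653 -0.741]
touch True
5.0430415223115155 [594.828  33.418  86.928] [ 0.136 -0.295  4.037] 62.553329540056396 18.55
```

View pics/side1.png

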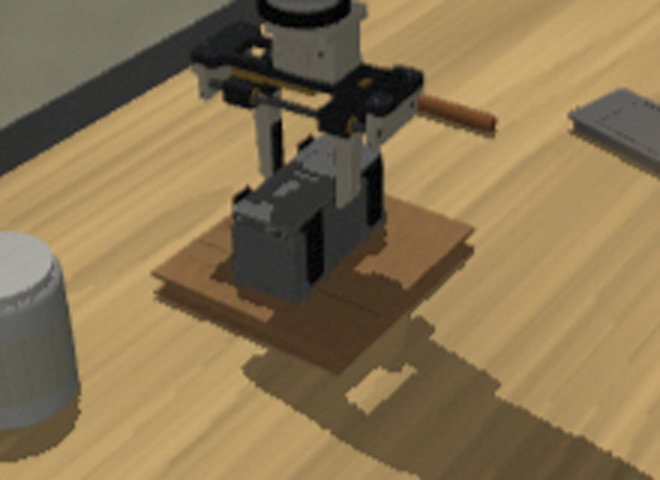

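The lid is sitting on the flares between the catches (touch at lid z ≈ 82 mm, as expected). I'll release it, check it from above, then press end a while watching the force.

```bash
cat > press.py <<'E'
from h import *
def press(xy,z0,fmax=25.5,zmin=70,step=0.4):
    """step down until a peak has been followed by a fall of >=2 N and a rise again"""
    bot.move_l([*xy,z0+8],max_speed=150); bot.sleep(.2)
    f0=bot.read_state()["contact_force"][2]
    print("touch",bot.move_l([*xy,z0-12],max_speed=20,until_force=2.5))
    z=bot.read_state()["tcp_pos"][2]; pk=0; low=None; log=[]
    while z>zmin:
        z-=step; bot.move_l([*xy,z],max_speed=10)
        s=bot.read_state(); f=s["contact_force"][2]-f0; log.append((round(s["tcp_pos"][2],1),round(f,1)))
        if low is None:
            pk=max(pk,f)
            if f<pk-2: low=f; print("snap, peak",pk)
        else:
            low=min(low,f)
            if f>low+2.5: break
        if f>fmax: print("limit"); break
    print(log,bot.read_state()["t"])
E
python3 - <<'E'
from press import *
np.set_printoptions(precision=3,suppress=True)
Y=np.pi-1.495; B=np.array([594.85,33.4]); u=np.array([np.cos(Y),np.sin(Y)])
bot.gripper_to(93); bot.move_l([*B,300],max_speed=250); bot.sleep(.2)
c=bot.capture("wrist"); cv2.imwrite("pics/wbox3.png",cv2.resize(c["image"][70:260,220:420,::-1],None,fx=3,fy=3))
d=bot.silhouettes(c,"lid"); print([(x["p"],rect(c,x["region"],101)) for x in d if x["region"][170,320]])
bot.gripper_to(0); print(bot.read_state()["grip_width"],bot.read_state()["t"])
E
```

```text
[(0.65, (array([593.993,  33.121], dtype=float32), [np.float32(66.86067), np.float32(153.37457)], np.float32(-1.5110703)))]
0.2580191360866734 22.05
```

View pics/wbox3.png

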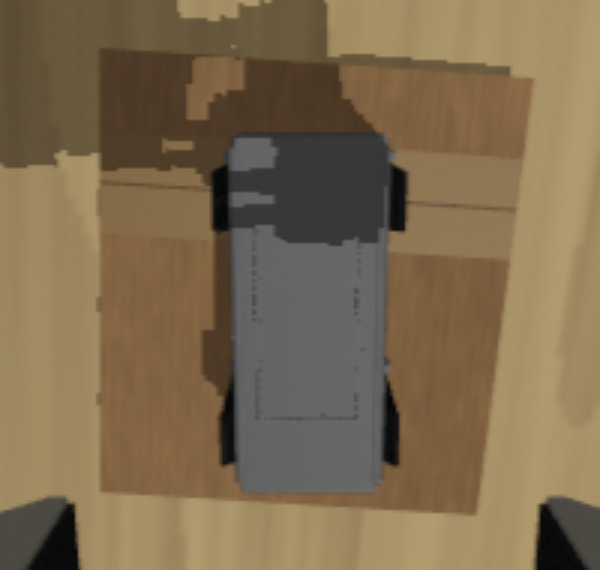

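The lid lies square between the four catches (crop 230-390 by 130-492) and is centred. Now I'll press one end.

```bash
python3 - <<'E'
from press import *
Y=np.pi-1.495; B=np.array([594.6,33.3]); u=np.array([np.cos(Y),np.sin(Y)])
bot.move_l([*(B+50*u),150],max_speed=250)
press(B+50*u,101)
E
```

```text
touch True
snap, peak 16.503587255844586
[(np.float64(100.5), np.float64(3.6)), (np.float64(100.1), np.float64(4.0)), (np.float64(99.7), np.float64(4.0)), (np.float64(99.4), np.float64(5.8)), (np.float64(99.1), np.float64(5.2)), (np.float64(98.7), np.float64(6.3)), (np.float64(98.4), np.float64(7.5)), (np.float64(98.1), np.float64(7.2)), (np.float64(97.7), np.float64(8.1)), (np.float64(97.4), np.float64(9.4)), (np.float64(97.1), np.float64(8.7)), (np.float64(96.7), np.float64(10.3)), (np.float64(96.4), np.float64(9.5)), (np.float64(96.1), np.float64(11.3)), (np.float64(95.8), np.float64(11.0)), (np.float64(95.5), np.float64(11.6)), (np.float64(95.1), np.float64(12.4)), (np.float64(94.7), np.float64(13.8)), (np.float64(94.4), np.float64(13.8)), (np.float64(94.0), np.float64(13.7)), (np.float64(93.6), np.float64(14.9)), (np.float64(93.3), np.float64(14.8)), (np.float64(92.9), np.float64(16.5)), (np.float64(92.5), np.float64(15.7)), (np.float64(91.8), np.float64(8.1)), (np.float64(91.2), np.float64(10.2)), (np.float64(90.9), np.float64(9.4)), (np.float64(90.5), np.float64(10.4)), (np.float64(90.2), np.float64(12.1))] 31.25
```

```bash
python3 - <<'E'
from press import *
Y=np.pi-1.495; B=np.array([594.6,33.3]); u=np.array([np.cos(Y),np.sin(Y)])
bot.move_l([*(B+50*u),125],max_speed=150)
bot.move_l([*(B-50*u),125],max_speed=200)
press(B-50*u,102)
bot.move_l([*(B-50*u),120],max_speed=150)
E
```

```text
touch True
snap, peak 8.712214721304658
[(np.float64(100.9), np.float64(3.0)), (np.float64(100.4), np.float64(3.5)), (np.float64(100.0), np.float64(3.8)), (np.float64(99.6), np.float64(4.4)), (np.float64(99.2), np.float64(4.9)), (np.float64(98.9), np.float64(5.3)), (np.float64(98.6), np.float64(6.2)), (np.float64(98.2), np.float64(6.9)), (np.float64(97.9), np.float64(6.0)), (np.float64(97.5), np.float64(7.9)), (np.float64(97.2), np.float64(8.1)), (np.float64(96.8), np.float64(8.5)), (np.float64(96.4), np.float64(8.6)), (np.float64(96.0), np.float64(8.7)), (np.float64(95.6), np.float64(8.0)), (np.float64(95.2), np.float64(8.4)), (np.float64(94.6), np.float64(1.7)), (np.float64(93.6), np.float64(0.1)), (np.float64(93.4), np.float64(1.8)), (np.float64(93.1), np.float64(2.8))] 38.3
```

Both ends have snapped. To check, I'll press each end again to about 12 N and compare light-touch heights.

```bash
python3 - <<'E'
from press import *
Y=np.pi-1.495; B=np.array([594.6,33.3]); u=np.array([np.cos(Y),np.sin(Y)])
for k in (-50,50):
    p=B+k*u
    bot.move_l([*p,110],max_speed=200); bot.move_l([*p,97],max_speed=60); bot.sleep(.15)
    print(k,bot.move_l([*p,84],max_speed=15,until_force=1.5),bot.read_state()["tcp_pos"][2])
    print(bot.move_l([*p,84],max_speed=15,until_force=10),bot.read_state()["tcp_pos"][2],bot.read_state()["contact_force"][2])
    bot.move_l([*p,110],max_speed=150)
bot.move_l([*B,110],max_speed=150)
bot.move_l([*B,300],max_speed=250); bot.sleep(.2)
c=bot.capture("side"); cv2.imwrite("pics/side2.png",cv2.resize(c["image"][140:260,200:370,::-1],None,fx=4,fy=4,interpolation=2))
print(bot.read_state()["t"])
E
```

```text
-50 True 93.06612624960272
True 88.82823671014694 12.387225965791972
50 True 93.10756618139108
True 88.82226328407431 12.376037095452496
44.5083
```

View pics/side2.png

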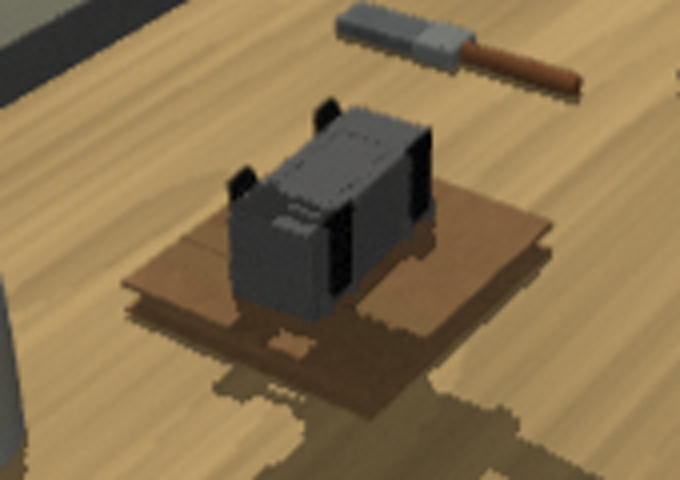

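The lid is level and home: both ends touch at 93.1 mm, the four catches stand above the plate, and the box stands on the carton.

```bash
python3 -c "
from rig import bot
print(bot.job_done())"
```

```text
the job is handed in; nothing more can be done
None
```

The grey lid is on the box with both ends snapped home (press peaks 16.5 N and 8.7 N, both ends level at 93.1 mm), the arm is clear, and the job was handed in at about 45 s; no verdict was returned.

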